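Wind the timer of a tube reader and hold a sample tube in its guide

TASK

First wind the tube reader's clockwork timer all the way to its stop, turning the winding key clockwise in several partial turns. Then take the tall capped sample tube out of the tube stand by its cap and lower it upright through the reader's round guide hole, never touching the reader with it, until its foot is below the two sensor heads but clear of the base. Finish while still holding it there, still and centred in the hole; leave the two short vials in their holes.

Things in the scene. Friction and masses are not known exactly. Their poses are not given: they have to be found in the camera images.
- reader: Fixed tube reader, origin under its centre on the desk, yaw varies; white base 110 (x) x 250 (y) x 30 mm high. At own y -65 mm a bridge: posts at own y -15 and -115, plate 72 x 118 mm with top 126 mm above the desk, guide bush in it, two black sensor heads facing each other below it. At own y +70 mm a round timer, 72 mm across, 52 mm high, with the winding key on top.
- guide (a point): Centre of the guide bush's upper mouth, on the vertical bore axis, 130 mm above the desk; reader own (0, -65, 130) mm, z up. Bore: round, 36 mm across, 18 mm long, open below. The sensor heads leave a gap of 44 mm (22 mm each side of the axis along reader y); their lower edges lie 37 mm, the base's face 100 mm below this point.
- key_grip (a point): Middle of the winding key's wing, on its vertical turning axis, 84 mm above the desk; reader own (0, 70, 84) mm. The steel wing is a flat upright bar 40 mm long, 9 mm thick, 34 mm high (64 to 98 mm above the desk). The point's x axis runs along the wing; a small pointer under the wing points along its -x.
- winding_key (a joint): Turn of the key, rad, growing clockwise seen from above. At 0 the wing lies along the reader's x with the pointer to -x; wing heading = reader yaw minus this value. Starts at 0.3 to 1.1; firm stop at 3.6. Drag 0.12 N m plus spring 0.02 N m/rad; the drag holds the key where it is let go, it does not run back.
- stand: White tube stand fixed to the desk, a block 60 (x) x 200 (y) x 45 mm high, origin under its centre, yaw varies. Three holes 25 mm across and 38 mm deep at own y = -65, 0 and +65 mm, floors 7 mm above the desk; the tube and the two vials stand in them, in any order.
- sample_tube: Capped plastic sample tube, 124 mm tall, 30 g, loose, standing upright in one of the stand's holes (its top 131 mm above the desk). Origin at the centre of its foot, z up along the tube. Body 22 mm across, blue cap 26 mm across over the top 24 mm.
- tube_cap (a point): Middle of the sample tube's cap, on its axis, 112 mm above its foot: the place to grip it.
- vial_a: Short amber control vial with white cap, 23 mm across, 68 mm tall, standing in a hole of the stand (top 75 mm above the desk); leave alone. Origin at the centre of its foot.
- vial_b: A second vial just like vial_a, in another hole; leave alone.

How it is judged:
By the outcome, as a careful person would: the job done as asked, in the order asked, and still so for the second after the job is handed in, while the arm keeps its last pose, push and grip.
It also fails if it takes over 72 s, if anything falls off the work surface, if the arm or the gripper's body presses on something with over 40 N, if the wrist force passes 120 N, or if a joint passes its speed limit or range.

ROBOT

A 6-joint arm with a two-finger parallel gripper is mounted at the origin on a cart in front of the work surface, level with it; the furniture and walls round the work are solid. World frame = base frame: x ahead of the robot, y to its left, z up, the work surface at z = 0. Lengths are in mm, angles in rad, forces in N, time in s.
With the tool pointing down it reaches from about 350 to 725 mm from the base axis. Payload 6 kg.
Tool frame: the origin (TCP) lies midway between the tips of the shut fingers; the grasp point (between the pads) lies 19 mm behind it; z points along the fingers, y is the line along which they close (so a half turn about z gives the same grasp; the last joint's range is limited). The gripper opens to 85 mm and grips with 20 to 120 N. Pads are 22 mm wide; open, the fingers measure 114 mm over their backs; the gripper's body (76 mm by 85 mm) begins 54 mm behind the grasp point. The pads swing forward as they close: fully open they stand 13 mm farther back than shut.
Start: joints at [1.44, 0.04, 0.085, 0, -1.615, -0.334], TCP at [268.918, 536.336, 231.261] pointing down, gripper open.
Joint ranges: [-2.56, 2.56], [-1.29, 2.01], [-1.08, 1.49], [-3.29, 1.98], [-2.81, -0.18], [-2.99, 2.99]. Speed limits (rad/s): [2.57, 2.57, 3.01, 3.14, 3.14, 3.14].

INTERFACE

Orientations are given as a unit quaternion [x, y, z, w].
In Python, from plant import manip gives the robot as it stands.
- The arm moves only by the shell command python3 shift.py [FORCE], which reads ROWS from standard input. ROWS is a JSON list that holds a single list of rows (three levels of brackets), with 1 to 8 rows, each of 7 numbers: the finger opening in mm, then dx, dy, dz in shares of the most that a row can go, 1 being 62.5 mm, then a rotation vector rx, ry, rz in units of 0.2 rad; each row shifts and turns the commanded pose from where the row before left it, along the tool's axes as they then stand; what a row does not reach is not made up. A row lasts 1/8 s, in which the tool goes at most 62.5 mm and 0.188 rad, less where a joint would pass 70% of its speed; a pose out of reach is approached as far as the arm can. The fingers move at their own pace and stop on an object; FORCE is the grip in N (left out, the last holds). Time passes only in rows, so rows that do not move let the fingers close. It prints the time, the measured TCP pose, the force, the opening and the grip force at its end. Input that does not fit is refused with a message, and nothing moves.
- manip.get_state(): the state, without advancing time (a new reading comes with each control period).
- manip.grab_frame(name): name is "scene" or "top"; returns a dict with "image" (400x640x3 uint8, red, green, blue), "range_z" (400x640 float32, mm along the optical axis (not along the pixel's ray), 0 where there is no reading), "fov_y" (degrees; the focal length in pixels is half the picture's height over the tangent of half this angle, whatever the lens; pixels are square), "cx", "cy" (the principal point, pixels), "rvec" (rotation vector, rad) and "tvec" (3), from world to camera coordinates, as OpenCV has them. Camera axes: x right, y down, z forward; pixel columns grow to the right and rows downward; lengths in mm; the calibration is good to about 2 mm. A picture is of the moment at which its call begins.
- manip.hand_in(): hands the job in; it is judged then, once.
The state is a dict: "time_s": time; "q": joint angles; "joint_velocities": joint speeds; "tau": joint torques, N m; "position": TCP position; "tool_rot": TCP orientation; "force": force on the tool from outside, world axes, zero at the start; "wrist_torque": the same for the moment, N m; "width": finger opening in mm; "grip_force": force on a finger pad.
Only numpy, scipy, OpenCV 4.12 (cv2) and the standard library are available. Lean on these libraries where they do the work, as an engineer would, in place of code of your own. Each camera call takes 0.05 s, during which the arm holds its last target. There are 200 camera calls.

## Working session

There is one attempt and no reset: what is moved stays moved. The work goes in short steps, Python scripts to look and compute and a shell command to move; the robot and the scene stay as the last step left them, time stands still between calls to the robot, and variables do not carry over. Pictures are saved under pics/ and viewed, at most 10 in all, crops included, and the job is handed in when it is done.

```bash
ls; mkdir -p pics; python3 - <<'E'
from plant import manip
import cv2,numpy as np
s=manip.get_state();print(s)
for n in("scene","top"):
    f=manip.grab_frame(n);cv2.imwrite(f"pics/{n}0.png",f["image"][:,:,::-1]);np.savez(f"{n}0.npz",**f)
    print({k:v for k,v in f.items() if k not in("image","range_z")})
E
```

```text
pics
plant.py
shift.py
{'time_s': 0.0, 'q': array([ 1.43970515e+00,  4.07870826e-02,  8.37862057e-02, -4.83166805e-04,
       -1.61548977e+00, -3.33701318e-01]), 'joint_velocities': array([ 5.47669092e-04, -8.03824981e-05,  1.11920258e-03, -5.78320300e-04,
       -4.77224035e-04, -1.79042613e-03]), 'tau': array([-8.83215762e-05, -3.68211973e+01,  3.47417414e+01,  6.93218574e+00,
       -5.29492638e-03, -1.85580447e-06]), 'position': array([268.71343265, 536.08760832, 230.27550663]), 'tool_rot': array([ 9.73119370e-01, -2.30299621e-01, -1.54438855e-04,  8.67225689e-04]), 'force': array([ 0.03330697,  0.19039434, -0.12751965]), 'wrist_torque': array([ 0.03613857, -0.03687301,  0.04217676]), 'grip_force': 0.0, 'width': 85.53722474492514}
{'fov_y': 49.10836221810379, 'cx': 320.3182802247814, 'cy': 198.33331693086225, 'rvec': array([ 2.08446988, -0.9528093 ,  0.43186577]), 'tvec': array([-368.32841817,  295.33714445,  763.69782945])}
{'fov_y': 53.16620476294952, 'cx': 317.48303549246253, 'cy': 201.17734463099166, 'rvec': array([ 2.18841608, -2.17998531,  0.11765265]), 'tvec': array([ -63.62766573,  510.93764856, 1116.79501272])}
```
View pics/scene0.png

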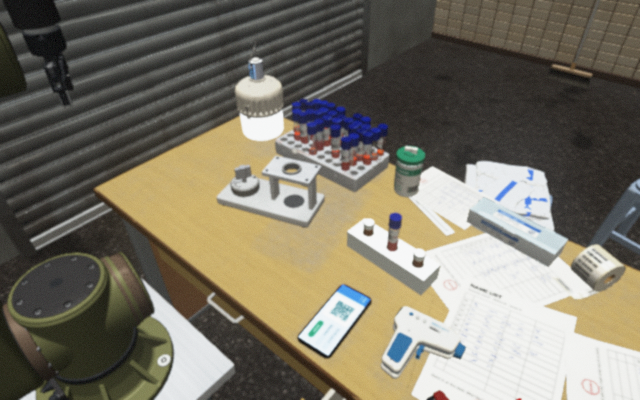

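View pics/top0.png

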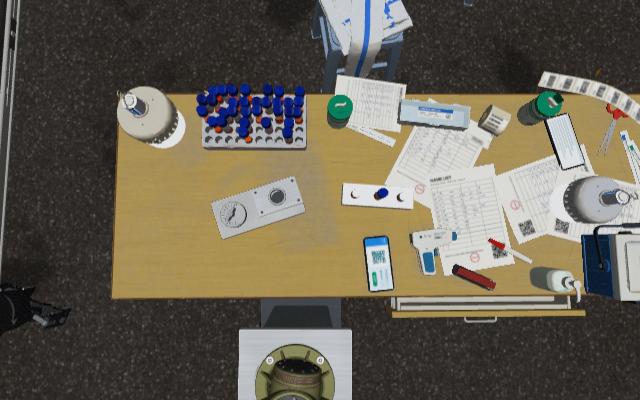

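Scene view: reader at (270,195), stand at (393,250) with the tube in the middle hole. Top view: timer (234,213), guide (278,197), stand (378,195), tube cap (381,193).

```bash
cat > h.py <<'E'
import numpy as np,cv2
from scipy.spatial.transform import Rotation as R
def ray(f,px,z):
    F=200/np.tan(np.radians(float(f["fov_y"])/2));M=R.from_rotvec(f["rvec"]).as_matrix();C=-M.T@f["tvec"]
    d=M.T@np.array([(px[0]-f["cx"])/F,(px[1]-f["cy"])/F,1]);return C+d*(z-C[2])/d[2]
def cloud(f):
    F=200/np.tan(np.radians(float(f["fov_y"])/2));M=R.from_rotvec(f["rvec"]).as_matrix()
    v,u=np.mgrid[:400,:640];Z=f["range_z"];P=np.stack([(u-f["cx"])/F*Z,(v-f["cy"])/F*Z,Z],-1)
    return (P-f["tvec"])@M
def proj(f,p):
    F=200/np.tan(np.radians(float(f["fov_y"])/2));p=R.from_rotvec(f["rvec"]).as_matrix()@np.array(p)+f["tvec"]
    return np.array([f["cx"]+F*p[0]/p[2],f["cy"]+F*p[1]/p[2]])
def crop(f,x0,y0,w,h,s,name): cv2.imwrite(name,cv2.resize(np.ascontiguousarray(f["image"][y0:y0+h,x0:x0+w,::-1]),None,fx=s,fy=s,interpolation=cv2.INTER_CUBIC))
E
python3 - <<'E'
from h import *
for n,boxes in(("top",{"reader":(205,170,308,242),"stand":(338,178,418,214)}),("scene",{"reader":(212,148,330,226),"stand":(342,205,442,292)})):
    f=np.load(n+"0.npz");P=cloud(f)
    for k,(a,b,c,d) in boxes.items():
        Q=P[b:d,a:c].reshape(-1,3);Q=Q[np.isfinite(Q).all(1)]
        print(n,k,np.histogram(Q[:,2],bins=range(-10,150,10))[0])
        for lo,hi in ((22,38),(38,50),(46,58),(118,134)):
            S=Q[(Q[:,2]>lo)&(Q[:,2]<hi)]
            if len(S)>30: print(lo,hi,len(S),cv2.minAreaRect(S[:,:2].astype(np.float32)),np.median(S[:,2]),S.mean(0).round(1))
f=np.load("top0.npz");crop(f,205,170,105,75,7,"pics/t1.png");crop(f,338,175,80,45,9,"pics/t2.png")
f=np.load("scene0.npz");crop(f,212,150,120,80,6,"pics/s1.png")
E
```

```text
top reader [2985  989   28 1197  522  126  320    8   10    8   59    4   21 1082
   33]
22 38 1706 ((493.3172607421875, 107.87353515625), (109.86197662353516, 248.95932006835938), 18.839460372924805) 28.741374601145644 [478.6 121.   28.8]
38 50 127 ((470.75225830078125, 173.1226806640625), (69.37110137939453, 71.07380676269531), 47.731056213378906) 48.89005569659419 [467.3 168.1  48.3]
46 58 438 ((470.80169677734375, 173.9453582763672), (70.14767456054688, 69.50471496582031), 89.11298370361328) 51.66570447841915 [470.2 171.8  51.6]
118 134 1123 ((514.163818359375, 46.19053649902344), (72.25341796875, 117.2624282836914), 18.572933197021484) 125.49715971013103 [513.9  46.2 125.5]
top stand [ 762  514   27   30   61 1231   16   14  110    5    4    6    9   33
   44]
22 38 53 ((515.1915283203125, -228.76112365722656), (199.22669982910156, 44.2723274230957), 84.86883544921875) 30.365532873877697 [ 504.8 -215.1   30.3]
38 50 1263 ((525.2799072265625, -230.58566284179688), (200.15081787109375, 60.68272018432617), 86.30178833007812) 44.31222766068276 [ 524.4 -228.    44.3]
46 58 311 ((525.
[... 998 characters left out ...]
stand [4272 1079  309  319  327 1677  104  114  188   36   41   31   49   96
   27]
22 38 509 ((515.5360107421875, -230.30474853515625), (60.70999526977539, 204.86863708496094), 1.6631230115890503) 30.062642500559974 [ 498.5 -249.1   30.1]
38 50 1745 ((524.1176147460938, -229.76148986816406), (201.8029327392578, 63.79249954223633), 86.69279479980469) 43.478571997428915 [ 518.  -239.5   43.4]
46 58 163 ((521.314453125, -244.29905700683594), (171.649658203125, 57.649112701416016), 84.25194549560547) 50.25177971094723 [ 517.6 -239.4   50.8]
118 134 134 ((523.5208740234375, -230.10679626464844), (24.983930587768555, 23.64495849609375), 34.99177169799805) 128.79037742376676 [ 521.1 -231.9  127.1]
```

View pics/t1.png

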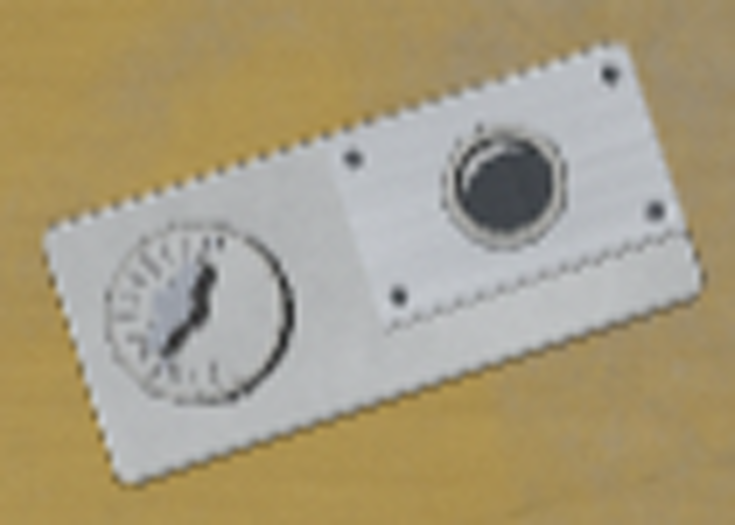

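View pics/t2.png

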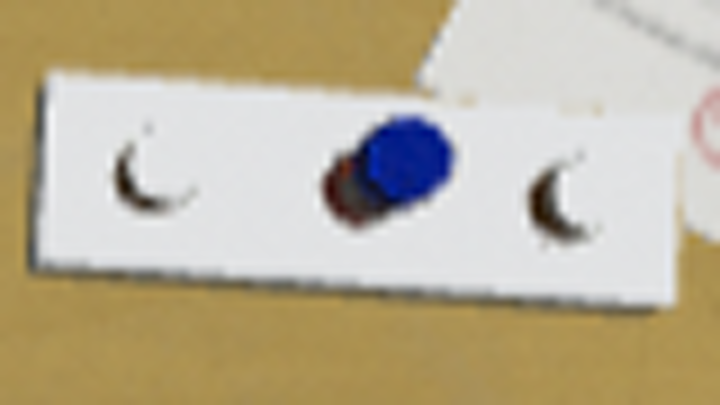

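View pics/s1.png

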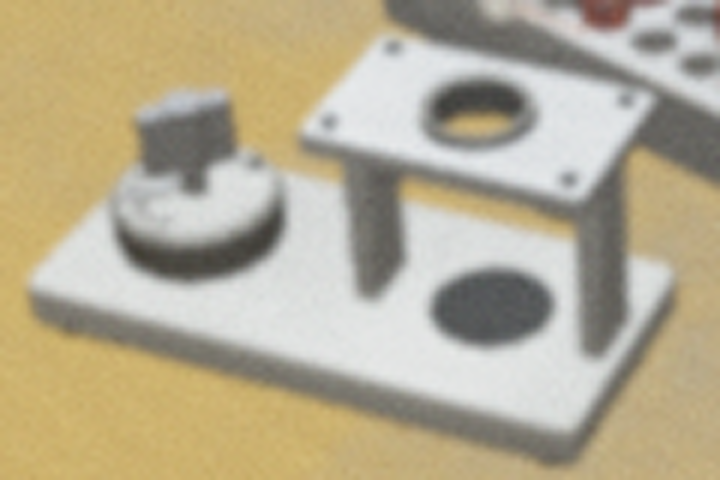

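Crops: timer at (234,213) with the wing seen slanting, guide mouth at (277,196), tube cap centre (383.5,192.7) in the middle hole. Base, plate and timer rectangles all agree (yaw ≈ 0.328 rad, guide ≈ (514,46), key ≈ (470.8,174)). Next I need the wing heading.

```bash
python3 - <<'E'
from h import *
K=np.array([470.8,174.1])
for n in("top","scene"):
    f=np.load(n+"0.npz");P=cloud(f).reshape(-1,3)
    for lo,hi in((66,102),(88,102)):
        S=P[(np.hypot(*(P[:,:2]-K).T)<32)&(P[:,2]>lo)&(P[:,2]<hi)]
        if len(S)<5: continue
        r=cv2.minAreaRect(S[:,:2].astype(np.float32));e,V=np.linalg.eigh(np.cov(S[:,:2].T))
        v=V[:,1];print(n,lo,len(S),S.mean(0).round(1),r,"pca",np.arctan2(v[1],v[0])%np.pi-np.pi,e**.5)
E
```

```text
top 66 85 [470.9 171.6  90.5] ((470.758544921875, 172.7415771484375), (14.49705982208252, 37.21443557739258), 79.85628509521484) pca -0.42394238156292996 [ 3.59559311 10.65614155]
top 88 62 [470.9 172.8  95.7] ((470.77423095703125, 172.82931518554688), (14.318746566772461, 37.21443557739258), 79.85628509521484) pca -0.41085411725902876 [ 3.46163529 10.44197068]
scene 66 197 [467.7 170.8  83.8] ((469.604248046875, 172.33755493164062), (17.710132598876953, 39.02303695678711), 78.86460876464844) pca -0.4242689357435374 [ 3.21830179 11.14500531]
scene 88 78 [468.4 171.7  93.9] ((469.97283935546875, 172.26181030273438), (17.588699340820312, 37.98508071899414), 81.70038604736328) pca -0.3653513682242706 [ 4.08836992 10.46923586]
```

Careful with the scale: shifts go in shares of 62.5 mm and turns go in units of 0.2 rad. That gives: 43 mm is 0.688, 29 mm is 0.464, -0.05 rad is -0.25.

```bash
echo '[[[85,0.688,0.464,0,0,0,0],[85,0.688,0.464,0,0,0,0],[85,0.688,0.464,0,0,0,0],[85,0.688,0.464,0,0,0,0],[85,0.688,0.464,0,0,0,0],[85,0.688,0.464,0,0,0,0],[85,0.688,0.464,0,0,0,0],[85,0.672,0.48,0,0,0,-0.25]]]' | python3 shift.py 40; echo '[[[85,0,0,0.32,0,0,0],[85,0,0,0,0,0,0],[85,0,0,0,0,0,0]]]' | python3 shift.py
cat > where.py <<'E'
# where.py x y z heading: remaining shift in tool axes
import sys
from h import *
from plant import manip
s=manip.get_state();M=R.from_quat(s["tool_rot"]).as_matrix();t=np.array(sys.argv[1:4],float)
print("t",round(s["time_s"],2),"pos",s["position"].round(1),"head",np.arctan2(M[1,0],M[0,0]).round(3),"tilt",M[:2,2].round(4),"q",s["q"].round(2))
print("tool shift",(M.T@(t-s["position"])).round(1),"F",s["force"].round(1),"T",s["wrist_torque"].round(2),"w",round(s["width"],1),"grip",round(s["grip_force"],1))
E
python3 where.py 470.8 173.6 66
```

```text
time_s: 1.1
position: [471.5, 172.7, 231.0]
tool_rot: [0.979, -0.205, -0.0, 0.0]
force: [1.1, 0.3, 0.7]
width: 84.9
grip_force: 0.0
time_s: 1.48
position: [471.1, 174.6, 211.8]
tool_rot: [0.979, -0.206, 0.0, 0.0]
force: [-0.3, -0.1, 0.0]
width: 84.9
grip_force: 0.0
t 1.48 pos [471.1 174.6 211.8] head -0.414 tilt [ 0.0004 -0.0002] q [ 0.76 -0.22 -0.2   0.   -1.6   0.4 ]
tool shift [1.000e-01 1.000e+00 1.458e+02] F [-0.3 -0.1  0. ] T [ 0.01 -0.01 -0.02] w 84.9 grip 0.0
```

```bash
echo '[[[85,0,0.016,0.576,0,0,0],[85,0,0,0.576,0,0,0],[85,0,0,0.576,0,0,0],[85,0,0,0.416,0,0,0],[60,0,0,0.184,0,0,0],[0,0,0,0,0,0,0],[0,0,0,0,0,0,0],[0,0,0,0,0,0,0]]]' | python3 shift.py 60;echo '[[[0,0,0,0,0,0,0],[0,0,0,0,0,0,0],[0,0,0,0,0,0,0],[0,0,0,0,0,0,0]]]' | python3 shift.py; python3 where.py 470.8 174 66
```

```text
time_s: 2.48
position: [471.2, 173.8, 67.0]
tool_rot: [0.979, -0.206, 0.001, -0.001]
force: [0.2, 0.2, 0.3]
width: 11.5
grip_force: 0.0
time_s: 2.98
position: [471.4, 174.1, 67.1]
tool_rot: [0.979, -0.206, 0.001, -0.001]
force: [-0.6, 2.4, 5.6]
width: 7.8
grip_force: 59.9
t 2.98 pos [471.4 174.1  67.1] head -0.414 tilt [0.0021 0.0015] q [ 0.76 -0.18 -0.43  0.   -1.32  0.4 ]
tool shift [-0.5  0.3  1.1] F [-0.6  2.4  5.6] T [ 0.93  0.33 -0.01] w 7.8 grip 59.9
```

Converted, 0.16 rad is 0.8.

```bash
echo '[[[0,0,0,0,0,0,0.75],[0,0,0,0,0,0,0.8],[0,0,0,0,0,0,0.8],[0,0,0,0,0,0,0.8],[0,0,0,0,0,0,0.8],[0,0,0,0,0,0,0.8],[0,0,0,0,0,0,0],[0,0,0,0,0,0,0]]]' | python3 shift.py; python3 where.py 470.8 174 66
```

```text
time_s: 3.98
position: [471.8, 174.5, 67.1]
tool_rot: [0.777, -0.629, 0.001, -0.002]
force: [2.4, 4.6, 4.0]
width: 8.0
grip_force: 59.8
t 3.98 pos [471.8 174.5  67.1] head -1.361 tilt [0.0032 0.0023] q [ 0.76 -0.18 -0.43  0.   -1.32 -0.55]
tool shift [0.2 1.1 1.1] F [2.4 4.6 4. ] T [ 1.55 -0.71 -0.07] w 8.0 grip 59.8
```

```bash
echo '[[[40,0,0,0,0,0,0],[40,0,0,0,0,0,0],[40,0,0,0,0,0,0],[0,0,0,0,0,0,0],[0,0,0,0,0,0,0],[0,0,0,0,0,0,0],[0,0,0,0,0,0,0],[0,0,0,0,0,0,0]]]' | python3 shift.py; echo '[[[0,0,0,0,0,0,0],[0,0,0,0,0,0,0],[0,0,0,0,0,0,0.8],[0,0,0,0,0,0,0.8],[0,0,0,0,0,0,0.8],[0,0,0,0,0,0,0.8],[0,0,0,0,0,0,0.8],[0,0,0,0,0,0,0.8]]]' | python3 shift.py; echo '[[[0,0,0,0,0,0,0],[0,0,0,0,0,0,0]]]' | python3 shift.py ;python3 where.py 470.8 174 66
```

```text
time_s: 4.97
position: [471.8, 173.5, 65.9]
tool_rot: [0.776, -0.631, 0.001, -0.001]
force: [7.0, 0.1, -2.6]
width: 7.7
grip_force: 61.7
time_s: 5.98
position: [471.6, 173.7, 65.9]
tool_rot: [-0.395, 0.919, -0.0, 0.001]
force: [5.7, 0.3, -2.5]
width: 8.0
grip_force: 61.9
time_s: 6.22
position: [471.6, 173.7, 65.9]
tool_rot: [-0.397, 0.918, 0.0, 0.001]
force: [5.5, 1.3, -3.3]
width: 8.0
grip_force: 61.9
t 6.22 pos [471.6 173.7  65.9] head -2.325 tilt [0.0021 0.0009] q [ 0.76 -0.18 -0.43  0.   -1.32 -1.51]
tool shift [ 0.3  0.8 -0.1] F [ 5.5  1.3 -3.3] T [ 0.33 -1.69 -0.04] w 8.0 grip 61.9
```

Converted, 0.16 rad is 0.8.

```bash
echo '[[[40,0,0,0,0,0,0],[40,0,0,0,0,0,0],[40,0,0,0,0,0,0],[0,0,0,0,0,0,0],[0,0,0,0,0,0,0],[0,0,0,0,0,0,0],[0,0,0,0,0,0,0],[0,0,0,0,0,0,0]]]' | python3 shift.py; echo '[[[0,0,0,0,0,0,0],[0,0,0,0,0,0,0],[0,0,0,0,0,0,0.8],[0,0,0,0,0,0,0.8],[0,0,0,0,0,0,0.8],[0,0,0,0,0,0,0.8],[0,0,0,0,0,0,0.8],[0,0,0,0,0,0,0.3]]]' | python3 shift.py; python3 where.py 470.8 174 66; echo '[[[0,0,0,0,0,0,0.2],[0,0,0,0,0,0,0.15],[0,0,0,0,0,0,0],[0,0,0,0,0,0,0]]]' | python3 shift.py ;python3 where.py 470.8 174 66
```

```text
time_s: 7.22
position: [471.0, 173.0, 66.0]
tool_rot: [-0.397, 0.918, -0.0, 0.0]
force: [4.3, -3.1, -0.4]
width: 8.4
grip_force: 59.9
time_s: 8.22
position: [470.7, 174.0, 66.0]
tool_rot: [0.023, 1.0, 0.0, 0.0]
force: [2.5, -0.5, 0.5]
width: 8.2
grip_force: 60.0
t 8.22 pos [470.7 174.   66. ] head 3.096 tilt [0.0003 0.001 ] q [ 0.76 -0.18 -0.43 -0.   -1.32 -2.37]
tool shift [-0.1  0.  -0. ] F [ 2.5 -0.5  0.5] T [-0.02 -0.55  0.22] w 8.2 grip 60.0
time_s: 8.72
position: [470.7, 174.0, 66.0]
tool_rot: [0.056, 0.998, 0.001, 0.0]
force: [0.2, 2.7, 0.6]
width: 8.0
grip_force: 60.1
t 8.72 pos [470.7 174.   66. ] head 3.029 tilt [0.0004 0.0012] q [ 0.76 -0.18 -0.43 -0.   -1.32 -2.44]
tool shift [-0.1 -0.  -0. ] F [0.2 2.7 0.6] T [ 1.06 -0.24  0.01] w 8.0 grip 60.1
```

```bash
for i in 1 ; do echo '[[[0,0,0,0,0,0,0.2],[0,0,0,0,0,0,0]]]' | python3 shift.py >/dev/null;python3 where.py 470.8 174 66; done;  echo '[[[0,0,0,0,0,0,0.2],[0,0,0,0,0,0,0]]]' | python3 shift.py>/dev/null ;python3 where.py 470.8 174 66; echo '[[[0,0,0,0,0,0,0.2],[0,0,0,0,0,0,0]]]' | python3 shift.py>/dev/null ;python3 where.py 470.8 174 66
```

```text
t 8.97 pos [470.8 174.   66. ] head 2.991 tilt [0.0005 0.0009] q [ 0.76 -0.18 -0.43 -0.   -1.32 -2.48]
tool shift [-0. -0.  0.] F [-0.1  3.3  1.2] T [ 1.28 -0.29  0.77] w 8.2 grip 62.0
t 9.22 pos [470.8 173.9  66. ] head 2.952 tilt [0.0006 0.0005] q [ 0.76 -0.18 -0.43  0.   -1.32 -2.52]
tool shift [0.  0.1 0. ] F [0.7 3.9 1.9] T [ 1.46 -0.27  1.68] w 8.3 grip 83.1
t 9.47 pos [470.8 173.9  66.1] head 2.912 tilt [0.0007 0.0004] q [ 0.76 -0.18 -0.43  0.   -1.32 -2.56]
tool shift [0.  0.1 0.1] F [0.4 4.3 2.3] T [ 1.52 -0.11  2.35] w 8.2 grip 110.6
```

Torque rose to 2.35 N m at the expected heading, so the key is on its stop. Release, rise and check.

```bash
echo '[[[0,0,0,0,0,0,-0.3],[85,0,0,0,0,0,0],[85,0,0,0,0,0,0],[85,0,0,0,0,0,0],[85,0,0,-0.64,0,0,0],[85,0,0,-0.8,0,0,0],[85,0,0,-0.8,0,0,0],[85,0,0,-0.48,0,0,0]]]' | python3 shift.py 40;  echo '[[[85,0,0,0,0,0,-0.9],[85,0,0,0,0,0,-0.9],[85,0,0,0,0,0,-0.9],[85,0,0,0,0,0,-0.9],[85,0,0,0,0,0,-0.9],[85,0,0,0,0,0,-0.9],[85,0,0,0,0,0,-0.9],[85,0,0,0,0,0,-0.9]]]' | python3 shift.py; echo '[[[85,0,0,0,0,0,-0.9],[85,0,0,0,0,0,-0.6],[85,0,0,0,0,0,0]]]' | python3 shift.py; python3 where.py 524.5 -229.5 200
```

```text
time_s: 10.48
position: [471.1, 173.2, 238.7]
tool_rot: [0.087, 0.996, 0.001, 0.001]
force: [0.7, -0.5, 0.1]
width: 84.9
grip_force: 0.0
time_s: 11.48
position: [470.6, 173.0, 235.6]
tool_rot: [-0.594, 0.805, -0.0, -0.0]
force: [0.7, 0.5, -0.8]
width: 85.0
grip_force: 0.0
time_s: 11.85
position: [470.6, 173.1, 235.6]
tool_rot: [-0.705, 0.709, -0.0, -0.0]
force: [-0.4, -1.2, -0.1]
width: 84.9
grip_force: 0.0
t 11.85 pos [470.6 173.1 235.6] head -1.577 tilt [-0.0004 -0.0005] q [ 0.76 -0.22 -0.15  0.   -1.64 -0.76]
tool shift [402.3 -56.3  35.8] F [-0.4 -1.2 -0.1] T [ 0.02 -0.06 -0.02] w 84.9 grip 0.0
```

```bash
echo '[[[85,0.8,-0.112,0,0,0,0],[85,0.8,-0.112,0,0,0,0],[85,0.8,-0.112,0,0,0,0],[85,0.8,-0.112,0,0,0,0],[85,0.8,-0.112,0,0,0,0],[85,0.8,-0.112,0,0,0,0],[85,0.8,-0.112,0.16,0,0,0],[85,0.8,-0.112,0.32,0,0,0]]]' | python3 shift.py;  echo '[[[85,0.032,0,0,0,0,0],[85,0,0,0,0,0,0]]]' | python3 shift.py; python3 where.py 524.5 -229.5 100
python3 - <<'E'
from h import *
from plant import manip
for n in("top","scene"):
    f=manip.grab_frame(n);np.savez(n+"1.npz",**f);P=cloud(f)
    P=P.reshape(-1,3)
    S=P[(np.hypot(*(P[:,:2]-[470.8,174.1]).T)<32)&(P[:,2]>70)&(P[:,2]<102)]
    e,V=np.linalg.eigh(np.cov(S[:,:2].T));v=V[:,1];print(n,len(S),"wing heading",np.arctan2(v[1],v[0])%np.pi,"want",(.327-3.6)%np.pi)
f=np.load("scene1.npz");crop(f,220,80,240,180,3.2,"pics/s2.png")
E
```

```text
time_s: 12.85
position: [525.4, -228.8, 206.4]
tool_rot: [-0.704, 0.71, -0.001, 0.0]
force: [0.8, 0.1, 0.4]
width: 85.0
grip_force: 0.0
time_s: 13.1
position: [525.0, -229.1, 205.8]
tool_rot: [-0.705, 0.709, 0.0, -0.0]
force: [-0.0, 0.4, 0.6]
width: 85.2
grip_force: 0.0
t 13.1 pos [ 525.  -229.1  205.8] head -1.578 tilt [-0.0004 -0.0003] q [-0.06 -0.03 -0.04  0.   -1.57  0.05]
tool shift [  0.4   0.4 105.8] F [-0.   0.4  0.6] T [ 0.05 -0.   -0.03] w 85.2 grip 0.0
top 86 wing heading 2.9980166524480607 want 3.010185307179586
scene 167 wing heading 2.986741800129682 want 3.010185307179586
```

View pics/s2.png

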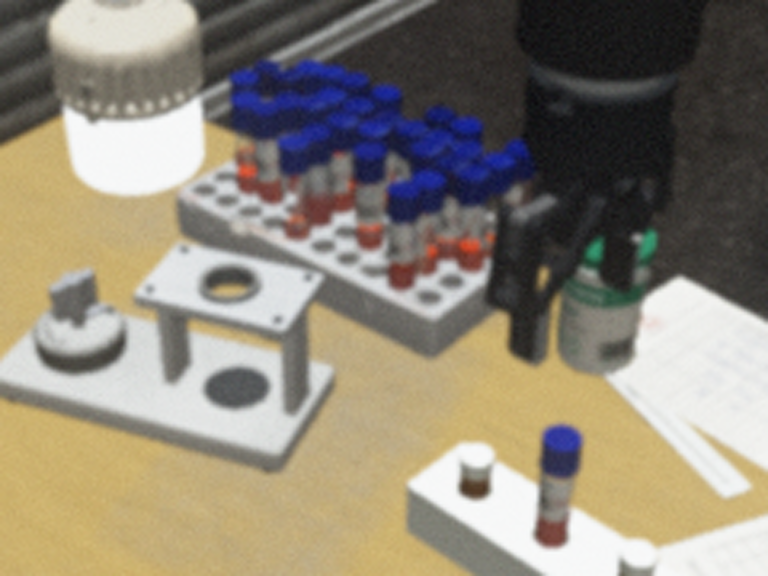

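The wing now lies at 2.99–3.00 rad (stop: 3.01), so the timer is wound. Tube cap at (561,450), with the gripper above it. Descend and grip.

Converted, 40 mm is 0.64, 20 mm is 0.32.

```bash
echo '[[[85,0.0064,0.0064,0.64,0,0,0],[85,0,0,0.64,0,0,0],[85,0,0,0.32,0,0,0],[60,0,0,0.096,0,0,0],[0,0,0,0,0,0,0],[0,0,0,0,0,0,0],[0,0,0,0,0,0,0],[0,0,0,0,0,0,0]]]' | python3 shift.py 30;  echo '[[[0,0,0,0,0,0,0],[0,0,0,0,0,0,0],[0,0,0,0,0,0,0]]]' | python3 shift.py;python3 where.py 524.5 -229.5 100; echo '[[[0,0,0,-0.32,0,0,0],[0,0,0,-0.64,0,0,0],[0,0,0,-0.8,0,0,0],[0,0,0,-0.48,0,0,0],[0,0,0,-0.16,0,0,0],[0,0,0,0,0,0,0],[0,0,0,0,0,0,0]]]' | python3 shift.py;python3 where.py 514 46.2 260
```

```text
time_s: 14.2
position: [525.5, -229.6, 101.6]
tool_rot: [-0.706, 0.708, -0.001, 0.001]
force: [0.4, -0.4, 4.7]
width: 24.8
grip_force: 29.6
time_s: 14.58
position: [525.5, -229.6, 101.5]
tool_rot: [-0.706, 0.708, -0.001, 0.001]
force: [-0.3, -0.7, 5.4]
width: 25.2
grip_force: 29.7
t 14.57 pos [ 525.5 -229.6  101.5] head -1.575 tilt [ 0.0026 -0.0012] q [-0.06 -0.01 -0.2   0.   -1.38  0.06]
tool shift [-0.1  1.   1.5] F [-0.3 -0.7  5.4] T [ 0.12 -0.07 -0.  ] w 25.2 grip 29.7
time_s: 15.45
position: [524.2, -229.0, 248.0]
tool_rot: [-0.706, 0.709, 0.001, -0.001]
force: [0.8, -0.3, -0.7]
width: 25.0
grip_force: 29.8
t 15.45 pos [ 524.2 -229.   248. ] head -1.575 tilt [-0.0029  0.0008] q [-0.06 -0.03  0.05 -0.   -1.65  0.06]
tool shift [-275.1   11.3  -11.8] F [ 0.8 -0.3 -0.7] T [-0.01  0.   -0.01] w 25.0 grip 29.8
```

```bash
echo '[[[0,-0.32,0.016,-0.192,0,0,0],[0,-0.72,0.032,0,0,0,0],[0,-0.8,0.032,0,0,0,0],[0,-0.8,0.032,0,0,0,0],[0,-0.8,0.032,0,0,0,0],[0,-0.64,0.016,0,0,0,0],[0,-0.32,0.016,0,0,0,0],[0,0,0,0,0,0,0]]]' | python3 shift.py;  echo '[[[0,0,0,0,0,0,0],[0,0,0,0,0,0,0]]]' | python3 shift.py;python3 where.py 514 46.2 260
python3 - <<'E'
from h import *
from plant import manip
for n in("top","scene"):
    f=manip.grab_frame(n);np.savez(n+"2.npz",**f)
    P=cloud(f).reshape(-1,3);S=P[(abs(P[:,0]-514)<60)&(abs(P[:,1]-46)<60)&(P[:,2]>145)&(P[:,2]<235)]
    print(n,len(S))
    for z in range(150,240,10):
        T=S[(abs(S[:,2]-z)<5)&(np.hypot(S[:,0]-514,S[:,1]-46)<20)]
        if len(T)>3: print(z,len(T),T.mean(0).round(1),T.min(0).round(1),T.max(0).round(1))
f=np.load("scene2.npz");print(proj(f,[514,46.2,130]));crop(f,230,60,130,130,4.6,"pics/s3.png")
E
```

```text
time_s: 16.45
position: [514.2, 47.6, 261.7]
tool_rot: [-0.707, 0.707, 0.0, -0.0]
force: [-0.5, 0.4, -0.5]
width: 25.0
grip_force: 29.8
time_s: 16.7
position: [514.7, 45.2, 261.9]
tool_rot: [-0.705, 0.709, -0.0, -0.0]
force: [0.4, 0.5, 0.0]
width: 25.2
grip_force: 29.8
t 16.7 pos [514.7  45.2 261.9] head -1.576 tilt [ 0.0001 -0.0002] q [ 0.48 -0.18 -0.07  0.   -1.68 -0.48]
tool shift [-1.   0.7  1.9] F [0.4 0.5 0. ] T [0.02 0.02 0.02] w 25.2 grip 29.8
top 4
scene 258
170 16 [506.7  39.3 171.3] [502.6  34.3 166.3] [517.5  51.8 174.3]
180 38 [507.3  38.5 180. ] [500.7  31.2 175.1] [519.4  48.2 185. ]
190 39 [507.9  37.7 190. ] [500.5  32.3 185.2] [520.3  47.6 194.6]
200 42 [507.6  38.9 199.8] [501.9  32.9 195. ] [521.   51.8 204.9]
210 39 [507.5  38.8 210. ] [501.9  32.5 205.2] [518.1  51.8 214.7]
220 40 [507.3  38.3 220.2] [501.8  32.  215. ] [518.1  49.1 225. ]
230 44 [508.5  39.4 229.9] [500.7  33.1 225.2] [523.2  51.5 235. ]
[291.51673324 166.63197146]
```

View pics/s3.png

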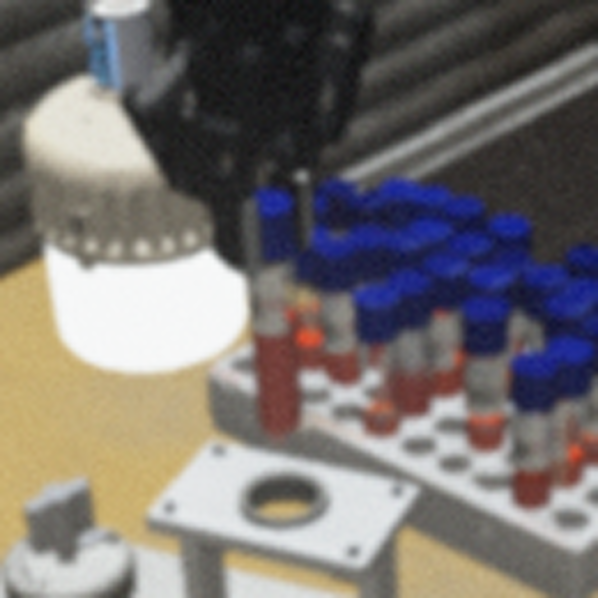

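The tube hangs upright above the guide: axis from (289.8,103) to (290.4,153), bush mouth near (292,168) in frame pixels. I'll check tube against prediction in both directions.

```bash
python3 - <<'E'
from h import *
from scipy.optimize import least_squares
f=np.load("scene2.npz");P=cloud(f);Q=P.reshape(-1,3)
T=np.array([514.7,45.2])
S=Q[(np.hypot(*(Q[:,:2]-T).T)<16)&(Q[:,2]>175)&(Q[:,2]<235)]
g=lambda p:np.hypot(S[:,0]-p[0]-p[2]*(S[:,2]-205)/100,S[:,1]-p[1]-p[3]*(S[:,2]-205)/100)-11
r=least_squares(g,[514,45,0,0],loss="soft_l1",f_scale=1.);print("tube axis at z205 scene",r.x.round(2))
# same camera, plate centroid by rect, several heights bands
S2=Q[(abs(Q[:,2]-125)<5)&(np.hypot(*(Q[:,:2]-[513,46]).T)<75)]
print("plate",cv2.minAreaRect(S2[:,:2].astype(np.float32)))
# image: red/white tube centre columns
im=f["image"].astype(int)
for z in(175,185,195,205):
    u,v=proj(f,[*T,z]);row=im[int(round(v))];red=row[:,0]-row[:,2]
    print(z,u.round(1),v.round(1),red[int(u)-9:int(u)+10])
# bush ellipse: dark inside / ring
t=np.load("top0.npz")
for n,ff in(("top",t),("scene",np.load("scene0.npz"))):
    PP=cloud(ff).reshape(-1,3);B=PP[(PP[:,2]>127.5)&(np.hypot(*(PP[:,:2]-[514,46]).T)<30)]
    print(n,len(B),B.mean(0).round(1) if len(B) else "")
    H=np.array([proj(ff,[514.1,46.2,z]) for z in(130,112,30)]);print(H.round(1))
E
```

```text
tube axis at z205 scene [513.27  44.83  -0.97   1.17]
plate ((513.6851196289062, 46.33702087402344), (77.85302734375, 119.64449310302734), 18.351028442382812)
175 290.9 150.0 [ 6  7  5  8 15 30 47 54 57 58 57 56 52 43 25 16 14 18 13]
185 290.6 146.2 [ 5  4  4  6 14 35 47 55 58 59 59 55 53 42 23 11  2  4  5]
195 290.4 142.3 [ 9  6 -2  1 15 34 54 55 55 58 56 56 48 31  9 -2 -2 -6 -3]
205 290.1 138.4 [-1  3  2 10 30 45 52 55 59 57 57 58 51 49 53 64 59 58 59]
top 92 [513.6  45.8 129.3]
[[276.5 196.2]
 [277.1 196.9]
 [279.5 199.8]]
scene 55 [512.1  44.3 128.7]
[[291.5 166.6]
 [292.  173. ]
 [293.9 200.4]]
```

Converted, -0.9 mm is -0.0144, 0.2 mm is 0.0032.

```bash
echo '[[[0,-0.0144,0.0032,0.16,0,0,0],[0,0,0,0.08,0,0,0],[0,0,0,0,0,0,0],[0,0,0,0,0,0,0]]]' | python3 shift.py; python3 where.py 514.5 46.1 154.5;  echo '[[[0,0,0,0.096,0,0,0],[0,0,0,0.128,0,0,0],[0,0,0,0.128,0,0,0],[0,0,0,0.096,0,0,0],[0,0,0,0,0,0,0]]]' | python3 shift.py; python3 where.py 514.5 46.1 154.5
```

```text
time_s: 17.3
position: [514.6, 46.7, 247.0]
tool_rot: [-0.706, 0.709, -0.0, 0.0]
force: [-0.8, 0.1, 0.4]
width: 25.2
grip_force: 29.8
t 17.3 pos [514.6  46.7 247. ] head -1.575 tilt [ 0.0002 -0.0002] q [ 0.48 -0.18 -0.1   0.   -1.65 -0.48]
tool shift [ 0.6  0.1 92.5] F [-0.8  0.1  0.4] T [ 0.02  0.02 -0.  ] w 25.2 grip 29.8
time_s: 17.92
position: [514.3, 46.6, 218.1]
tool_rot: [-0.706, 0.709, 0.0, -0.001]
force: [0.5, -0.8, 0.7]
width: 24.8
grip_force: 29.8
t 17.93 pos [514.3  46.6 218.1] head -1.575 tilt [-0.001  -0.0005] q [ 0.48 -0.18 -0.15 -0.   -1.6  -0.48]
tool shift [ 0.5 -0.2 63.6] F [ 0.5 -0.8  0.7] T [ 0.04 -0.02  0.04] w 24.8 grip 29.8
```

```bash
python3 - <<'E'
from h import *
from plant import manip
f=manip.grab_frame("scene");np.savez("scene3.npz",**f);crop(f,255,125,75,60,9,"pics/s4.png")
E
```

```text
(no output)
```

View pics/s4.png

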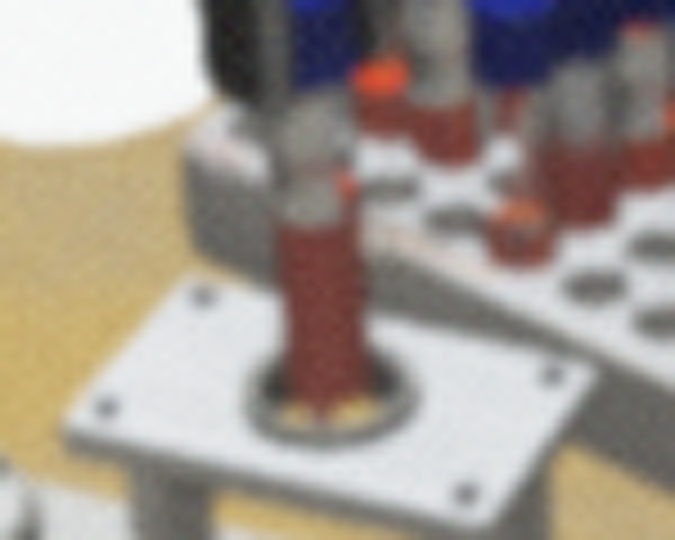

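```bash
python3 - <<'E'
from h import *
f=np.load("scene3.npz");p0=proj(f,[514.2,46.3,124])
J=np.c_[proj(f,[515.2,46.3,124])-p0,proj(f,[514.2,47.3,124])-p0];print("J",J,"1px right:",np.linalg.solve(J,[.6,0]))
c=lambda p:((p-[255,125]+.5)*9-.5).round(0)
th=np.linspace(0,2*np.pi,72)
def ring(x,y,r,z):
    q=np.array([c(proj(f,[x+r*np.cos(t),y+r*np.sin(t),z])) for t in th]);return q.min(0),q.max(0)
print("bore mouth",ring(514.1,46.2,18,130),"bush lower",ring(514.1,46.2,18,112),"foot",ring(514.3,46.6,11,123.6))
E
python3 where.py 514.5 46.1 154.5
```

```text
J [[ 0.30362521 -0.31215118]
 [-0.19329219 -0.1622631 ]] 1px right: [ 0.88827286 -1.05813459]
bore mouth (array([262., 338.]), array([404., 420.])) bush lower (array([267., 395.]), array([407., 478.])) foot (array([291., 373.]), array([377., 423.]))
t 17.98 pos [514.5  46.6 218.7] head -1.575 tilt [-0.0002 -0.0004] q [ 0.48 -0.18 -0.15  0.   -1.6  -0.48]
tool shift [ 0.5  0.  64.2] F [ 0.8  0.4 -0.4] T [-0.02  0.07 -0.01] w 25.1 grip 29.8
```

The foot appears at columns 288–367 (centre 327) against the bore's centre at 333, so it is about 1.2 mm off. Correct that, then go down.

Converted, 1.2 mm is 0.0192, -0.8 mm is -0.0128.

```bash
echo '[[[0,0.0192,-0.0128,0,0,0,0],[0,0,0,0,0,0,0],[0,0,0,0.128,0,0,0],[0,0,0,0.192,0,0,0],[0,0,0,0.192,0,0,0],[0,0,0,0.192,0,0,0],[0,0,0,0.192,0,0,0],[0,0,0,0.112,0,0,0]]]' | python3 shift.py;python3 where.py 515.2 45.3 154.5; echo '[[[0,0,0,0,0,0,0],[0,0,0,0,0,0,0],[0,0,0,0,0,0,0],[0,0,0,0,0,0,0]]]' | python3 shift.py; python3 where.py 515.2 45.3 154.5
python3 - <<'E'
from h import *
from plant import manip
f=manip.grab_frame("scene");np.savez("scene4.npz",**f);crop(f,255,125,75,85,7,"pics/s5.png")
c=lambda p:((p-[255,125]+.5)*7-.5).round(0)
th=np.linspace(0,2*np.pi,72)
def ring(x,y,r,z):
    q=np.array([c(proj(f,[x+r*np.cos(t),y+r*np.sin(t),z])) for t in th]);return q.min(0),q.max(0)
print("bore mouth",ring(514.1,46.2,18,130),"body at mouth if centred",ring(514.1,46.2,11,130),"foot60",ring(514.1,46.2,11,60))
E
```

```text
time_s: 18.98
position: [515.1, 45.4, 154.7]
tool_rot: [-0.706, 0.709, 0.0, -0.0]
force: [-0.4, 0.1, -0.1]
width: 25.2
grip_force: 29.8
t 18.98 pos [515.1  45.4 154.7] head -1.575 tilt [-0.0009 -0.0004] q [ 0.48 -0.18 -0.26 -0.   -1.49 -0.48]
tool shift [ 0.1 -0.1  0.2] F [-0.4  0.1 -0.1] T [0.04 0.01 0.03] w 25.2 grip 29.8
time_s: 19.48
position: [515.5, 45.6, 156.1]
tool_rot: [-0.706, 0.709, -0.0, 0.0]
force: [0.2, -0.5, -0.6]
width: 25.1
grip_force: 29.8
t 19.48 pos [515.5  45.6 156.1] head -1.575 tilt [0.0005 0.0001] q [ 0.48 -0.18 -0.26  0.   -1.49 -0.48]
tool shift [0.3 0.3 1.6] F [ 0.2 -0.5 -0.6] T [-0.05 -0.   -0.01] w 25.1 grip 29.8
bore mouth (array([204., 263.]), array([314., 326.])) body at mouth if centred (array([225., 275.]), array([292., 314.])) foot60 (array([238., 443.]), array([303., 483.]))
```

View pics/s5.png

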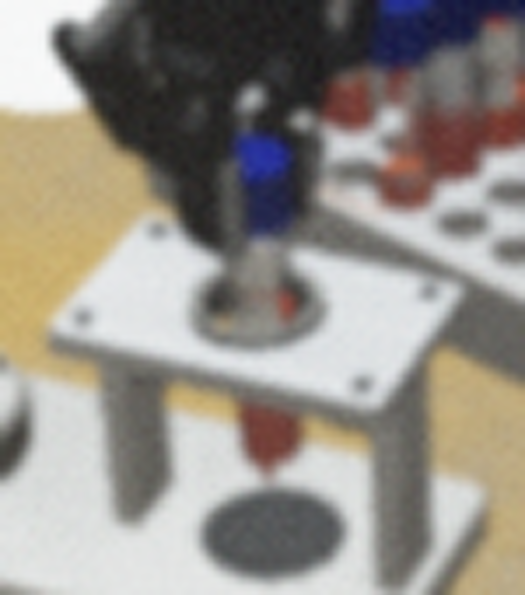

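The tube passes through the bush with a gap all round: foot at columns 242–303 (expected 238–303) and well above the base. A slight trim back by 0.4 mm, let it settle, then hand in.

Converted, -0.4 mm is -0.0064, 0.4 mm is 0.0064.

```bash
echo '[[[0,-0.0064,0.0064,0,0,0,0],[0,0,0,0,0,0,0],[0,0,0,0,0,0,0],[0,0,0,0,0,0,0],[0,0,0,0,0,0,0],[0,0,0,0,0,0,0],[0,0,0,0,0,0,0],[0,0,0,0,0,0,0]]]' | python3 shift.py; python3 where.py 514.9 45.8 155; python3 -c "
from plant import manip
print(manip.hand_in())"
```

```text
time_s: 20.52
position: [515.0, 45.9, 155.8]
tool_rot: [-0.706, 0.709, -0.0, -0.0]
force: [0.4, -0.3, -0.2]
width: 25.3
grip_force: 29.8
t 20.52 pos [515.   45.9 155.8] head -1.575 tilt [-0.     -0.0001] q [ 0.48 -0.18 -0.26  0.   -1.49 -0.48]
tool shift [0.1 0.1 0.8] F [ 0.4 -0.3 -0.2] T [ 0.03  0.   -0.04] w 25.3 grip 29.8
the job is handed in; nothing more can be done
None
```

The job is handed in at 20.5 s: the timer was wound to its stop in three partial turns, and the tube is held still in the guide hole, centred to about 1 mm, with its foot about 60 mm above the desk; no verdict came back.

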